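Put the washed spice jars back in their lanes

ROBOT

A 6-joint arm with a two-finger parallel gripper is mounted at the origin on the work surface. World frame = base frame: x ahead of the robot, y to its left, z up, the work surface at z = 0. Lengths are in mm, angles in rad, forces in N, time in s.
With the tool pointing down it reaches from about 275 to 1000 mm from the base axis. Payload 8.4 kg.
Tool frame: the origin (TCP) lies at the very end of the fingers, on their centre line; the grasp point (between the pads) lies 19 mm behind it; y points along the fingers, x is the direction in which the jaws open and shut, and the axes are right-handed (so a half turn about y gives the same grasp; the last joint's range is limited). The gripper opens to 85 mm and grips with 20 to 120 N. Pads are 22 mm wide; open, the fingers measure 114 mm over their backs; the gripper's body (76 mm by 85 mm) begins 54 mm behind the grasp point. The pads swing forward as they close: fully open they stand 13 mm farther back than shut.
Start: joints at [-1.164, 0.353, 1.633, -0, 1.155, -0.002], TCP at [248.442, -573.502, 231.281] pointing down, gripper open.
Joint ranges: [-2.63, 2.63], [-0.92, 2.1], [0.06, 2.66], [-1.3, 4.44], [0, 2.69], [-3.02, 3.02]. Speed limits (rad/s): [2.22, 2.22, 2.79, 3.14, 3.14, 3.14].

INTERFACE

Orientations are given as [roll, pitch, yaw] about the fixed x, y, z axes, in that order (R = Rz(yaw) Ry(pitch) Rx(roll)).
In Python, from rig import r gives the robot as it stands.
- The arm moves only by the tool servo_tool, never from a script. Its argument "motion" is a list of rows, each a list of 7 numbers: the opening, from -1 (shut) to 1 (fully open), then the shift along the tool's x, y, z in m, then the turn, a rotation vector about the tool's x, y, z in units of 10 degrees (1.0 is 10 degrees). A call has 1 to 12 rows; each row is the pose to reach, as a shift and turn from the pose commanded when the call began, along the tool's axes at that moment; what a row does not reach only later rows make up. A row lasts 1/8 s, in which the tool goes at most 62.5 mm and 10.7 degrees, less where a joint would pass 70% of its speed; a pose out of reach is approached as far as the arm can. A call with a gripper value outside its range is refused whole. The fingers move at their own pace and stop on an object; "grip_force" is the grip in N (left out, the last holds). Time passes only in rows, so rows that repeat a pose let the fingers close. It gives the time, the measured TCP pose, the force and the opening at its end, in the units of the state.
- r.sense(): the state, without advancing time (a new reading comes with each control period).
- r.grab_frame(name): name is "scene" or "side" or "wrist"; returns the picture (420x560x3 uint8, red, green, blue); there is no depth.
- r.calibration(name): a dict with "fx", "fy", "cx", "cy" (pixels), "R" (3x3) and "t" (3): a world point X has camera coordinates R X + t; the wrist camera has in their place "mount" (4x4, takes a point from camera to tool coordinates, whose origin is the TCP and whose axes are the tool frame's). Camera axes: x right, y down, z forward; pixel columns grow to the right and rows downward; lengths in mm; the calibration is good to about 2 mm. The wrist camera is an equidistant fisheye: a pixel r from the principal point sees the ray r / f radians off the axis. A picture is of the moment at which its call begins: read the wrist's pose just before it. calibration takes no time and is no camera call.
- r.sign_off(): hands the job in, once; it reports no verdict.
The state is a dict: "clock": time; "qpos": joint angles; "qvel": joint speeds; "joint_efforts": joint torques, N m; "eef_pos": TCP position; "tcp_rot": TCP orientation; "contact_force": force on the tool from outside, world axes, zero at the start; "wrist_torque": the same for the moment, N m; "opening": opening from 0.0 (shut) to 1.0 (fully open).
Only numpy, scipy, OpenCV 4.12 (cv2) and the standard library are available. Lean on these libraries where they do the work, as an engineer would, in place of code of your own. Each camera call takes 0.05 s, during which the arm holds its last target. There are 200 camera calls.

TASK

Put the four empty spice jars that stand on the counter (two tall slim ones, a square one and a squat one, all with flat steel lids) back into the spice drawer, each standing upright on the drawer's floor in the lane that already holds a jar of its own kind. Leave the salt shaker and the clip-top preserving jar where they are, do not shift the jars already in the drawer, and set the glass down gently rather than dropping it.

Things in the scene. Friction and masses are not known exactly. Their poses are not given: they have to be found in the camera images.
- spice_drawer: Open wooden drawer lying on the counter, fixed. x: to its back; origin: centre of underside. 218 (x) by 282 mm, sides 50 high; white front 300 wide, 62 high, bar handle to x = -165. Floor's top 8 mm up. Dividers 6 thick, 35 high, at y = -45 and 45 make 3 lanes centred at y = -90, 0, 90: 84 wide, x from -100 to 100; in each a jar of one kind stands at the back (x about 62), the rest is free.
- slim_jar_a: Tall slim round spice jar, empty glass, flat steel screw lid. Body 42 mm across, 90 tall in all; the lid is the top 18 mm, 38 across, easily gripped from above. 0.1 kg. Origin: centre of underside, z up. Starts upright on the counter, to the right of the drawer; to be put back. The two slim jars are alike; either may stand in front.
- slim_jar_b: Tall slim round spice jar, empty glass, flat steel screw lid. Body 42 mm across, 90 tall in all; the lid is the top 18 mm, 38 across, easily gripped from above. 0.1 kg. Origin: centre of underside, z up. Starts upright on the counter, to the right of the drawer; to be put back. Alike with the other slim jar.
- square_jar: Square spice jar, empty glass, 50 x 50 mm (sides along its x, y) and 53 high, then a neck and a flat round steel screw lid; 78 tall in all; the lid is the top 18 mm, 44 across, easily gripped from above. 0.12 kg. Origin: centre of underside, z up. Starts upright on the counter, to the right of the drawer; to be put back.
- squat_jar: Squat round spice jar, empty glass, broad flat steel screw lid. Body 62 mm across, 62 tall in all; the lid is the top 18 mm, 58 across, easily gripped from above. 0.12 kg. Origin: centre of underside, z up. Starts upright on the counter, to the right of the drawer; to be put back.
- drawer_slim: Tall slim round spice jar, empty glass, flat steel screw lid. Body 42 mm across, 90 tall in all; the lid is the top 18 mm, 38 across, easily gripped from above. 0.1 kg. Origin: centre of underside, z up. Stands already at the back of one of the drawer's lanes (which one varies): that lane is for its kind. Leave it there.
- drawer_square: Square spice jar, empty glass, 50 x 50 mm (sides along its x, y) and 53 high, then a neck and a flat round steel screw lid; 78 tall in all; the lid is the top 18 mm, 44 across, easily gripped from above. 0.12 kg. Origin: centre of underside, z up. Stands already at the back of one of the drawer's lanes (which one varies): that lane is for its kind. Leave it there.
- drawer_squat: Squat round spice jar, empty glass, broad flat steel screw lid. Body 62 mm across, 62 tall in all; the lid is the top 18 mm, 58 across, easily gripped from above. 0.12 kg. Origin: centre of underside, z up. Stands already at the back of one of the drawer's lanes (which one varies): that lane is for its kind. Leave it there.
- salt_shaker: Look-alike, not a spice jar: glass table salt shaker, body tapering from 44 mm at the foot to 34 mm, with a domed, pierced steel cap 36 mm across; 83 mm tall. Origin: centre of its underside. Stands among the jars; stays there. Also among them: a pancake ring 22 mm high; behind them a lidded sugar bowl 84 high.
- clip_jar: Look-alike, not a spice jar: small clip-top preserving jar, round, 62 mm across and 70 mm tall, with a glass lid, pale sealing ring and steel wire clip over the top instead of a steel lid. Origin: centre of its underside. Stands among the jars; stays there.
There are look-alikes about, which are no part of the job. Leave any yellow look-alike of the clip_jar alone.

How it is judged (in metres and radians):
At the end, for the whole second after the job is handed in: All four spice jars stand upright (within about 6 degrees) on the floor of the drawer, at rest, each anywhere in the lane where the jar of its own kind stands; the three jars that were in the drawer and the salt shaker and clip-top jar stand upright within 20 mm of where they were (((y of slim_jar_a in the frame of spice_drawer between -0.135 and -0.045 m and y of drawer_slim in the frame of spice_drawer between -0.135 and -0.045 m) or (y of slim_jar_a in the frame of spice_drawer between -0.045 and 0.045 m and y of drawer_slim in the frame of spice_drawer between -0.045 and 0.045 m) or (y of slim_jar_a in the frame of spice_drawer between 0.045 and 0.135 m and y of drawer_slim in the frame of spice_drawer between 0.045 and 0.135 m)) and x of slim_jar_a in the frame of spice_drawer between -0.1 and 0.1 m and z of slim_jar_a in the frame of spice_drawer between 0.003 and 0.014 m and angle between each of slim_jar_a, slim_jar_b, square_jar, squat_jar, drawer_slim, drawer_square, drawer_squat, salt_shaker, clip_jar's own z axis and vertical below 0.1 rad and linear speed of each of slim_jar_a, slim_jar_b, square_jar, squat_jar, drawer_slim, drawer_square, drawer_squat, salt_shaker, clip_jar below 0.02 m/s and angular speed of each of slim_jar_a, slim_jar_b, square_jar, squat_jar below 0.2 rad/s and ((y of slim_jar_b in the frame of spice_drawer between -0.135 and -0.045 m and y of drawer_slim in the frame of spice_drawer between -0.135 and -0.045 m) or (y of slim_jar_b in the frame of spice_drawer between -0.045 and 0.045 m and y of drawer_slim in the frame of spice_drawer between -0.045 and 0.045 m) or (y of slim_jar_b in the frame of spice_drawer between 0.045 and 0.135 m and y of drawer_slim in the frame of spice_drawer between 0.045 and 0.135 m)) and x of slim_jar_b in the frame of spice_drawer between -0.1 and 0.1 m and z of slim_jar_b in the frame of spice_drawer between 0.003 and 0.014 m and ((y of square_jar in the frame of spice_drawer between -0.135 and -0.045 m and y of drawer_square in the frame of spice_drawer between -0.135 and -0.045 m) or (y of square_jar in the frame of spice_drawer between -0.045 and 0.045 m and y of drawer_square in the frame of spice_drawer between -0.045 and 0.045 m) or (y of square_jar in the frame of spice_drawer between 0.045 and 0.135 m and y of drawer_square in the frame of spice_drawer between 0.045 and 0.135 m)) and x of square_jar in the frame of spice_drawer between -0.1 and 0.1 m and z of square_jar in the frame of spice_drawer between 0.003 and 0.014 m and ((y of squat_jar in the frame of spice_drawer between -0.135 and -0.045 m and y of drawer_squat in the frame of spice_drawer between -0.135 and -0.045 m) or (y of squat_jar in the frame of spice_drawer between -0.045 and 0.045 m and y of drawer_squat in the frame of spice_drawer between -0.045 and 0.045 m) or (y of squat_jar in the frame of spice_drawer between 0.045 and 0.135 m and y of drawer_squat in the frame of spice_drawer between 0.045 and 0.135 m)) and x of squat_jar in the frame of spice_drawer between -0.1 and 0.1 m and z of squat_jar in the frame of spice_drawer between 0.003 and 0.014 m and distance of each of drawer_slim, drawer_square, drawer_squat, salt_shaker, clip_jar from where it was at the start of the episode below 0.02 m); the robot touches nothing.
It fails at once if the salt shaker or the clip-top jar is shifted by more than 20 mm (distance of any of salt_shaker, clip_jar from where it was at the start of the episode above 0.02 m).
It fails at once if a jar already in the drawer is shifted by more than 20 mm (distance of any of drawer_slim, drawer_square, drawer_squat from where it was at the start of the episode above 0.02 m).
It fails at once if a jar is dropped: it falls freely by more than about 2 cm, out of the fingers ((linear speed of slim_jar_a above 0.65 m/s and contact force between slim_jar_a and the fingers below 0.05 N) or (linear speed of slim_jar_b above 0.65 m/s and contact force between slim_jar_b and the fingers below 0.05 N) or (linear speed of square_jar above 0.65 m/s and contact force between square_jar and the fingers below 0.05 N) or (linear speed of squat_jar above 0.65 m/s and contact force between squat_jar and the fingers below 0.05 N)).
It also fails if it takes over 122 s, if anything falls off the work surface, if the arm or the gripper's body presses on something with over 40 N, if the wrist force passes 120 N, or if a joint passes its speed limit or range.

## Working session

There is one attempt and no reset: what is moved stays moved. The work goes in short steps, Python scripts to look and compute and a tool call to move; the robot and the scene stay as the last step left them, time stands still between calls to the robot, and variables do not carry over. Pictures are saved under pics/ and viewed, on a budget of 14 in all, crops included, one or two more only if the job needs it, and the job is handed in when it is done.

Besides the shell and the picture viewer there is one more tool, called after ">>>" as name(argument=value, ...), one argument or row to a line, values as JSON. servo_tool: Moves the arm, as the interface text tells. Its arguments: {"type":"object","properties":{"motion":{"type":"array","items":{"type":"array","items":{"type":"number"}}},"grip_force":{"type":"number"}},"required":["motion"]}

```bash
mkdir -p pics; ls; python3 - <<'E'
from rig import r
import cv2
s=r.sense();print({k:s[k] for k in('clock','eef_pos','tcp_rot','opening')})
for n in('scene','side','wrist'):
    cv2.imwrite(f'pics/{n}0.png',cv2.resize(r.grab_frame(n)[...,::-1],(800,600),interpolation=cv2.INTER_CUBIC)); print(n,r.calibration(n))
E
```

```text
pics
{'clock': 0.0, 'eef_pos': array([ 248.25821927, -573.06290727,  230.55595155]), 'tcp_rot': array([-1.57074613e+00,  1.40044595e-03, -1.16204105e+00]), 'opening': 0.9988446357712506}
scene {'fx': 404.59202970643605, 'fy': 404.59202970643605, 'cx': 286.43557659076293, 'cy': 215.95597373243595, 'R': array([[ 0.7953459 ,  0.60595589, -0.0155679 ],
       [ 0.31750521, -0.4383436 , -0.84085987],
       [-0.51634808,  0.66383156, -0.54102894]]), 't': array([-389.96032625, -120.19060952, 1325.86115308])}
side {'fx': 383.9368673987136, 'fy': 383.9368673987136, 'cx': 284.73063082231147, 'cy': 210.61793566073587, 'R': array([[-0.97605745, -0.2169286 , -0.01593234],
       [-0.09634654,  0.49684988, -0.86247176],
       [ 0.19501077, -0.84028696, -0.50585435]]), 't': array([467.07445839, 113.17485177, 893.63716904])}
wrist {'fx': 325.19226210127806, 'fy': 325.19226210127806, 'cx': 281.5996137924903, 'cy': 209.47580986845068, 'mount': array([[ 9.99999488e-01,  7.13185296e-04, -7.17806942e-04,
         3.22605459e-01],
       [ 9.02112198e-04, -3.07042484e-01,  9.51695382e-01,
        -1.42151072e+02],
       [ 4.58337925e-04, -9.51695542e-01, -3.07042970e-01,
         7.95864864e+01],
       [ 0.00000000e+00,  0.00000000e+00,  0.00000000e+00,
         1.00000000e+00]])}
```

View pics/scene0.png

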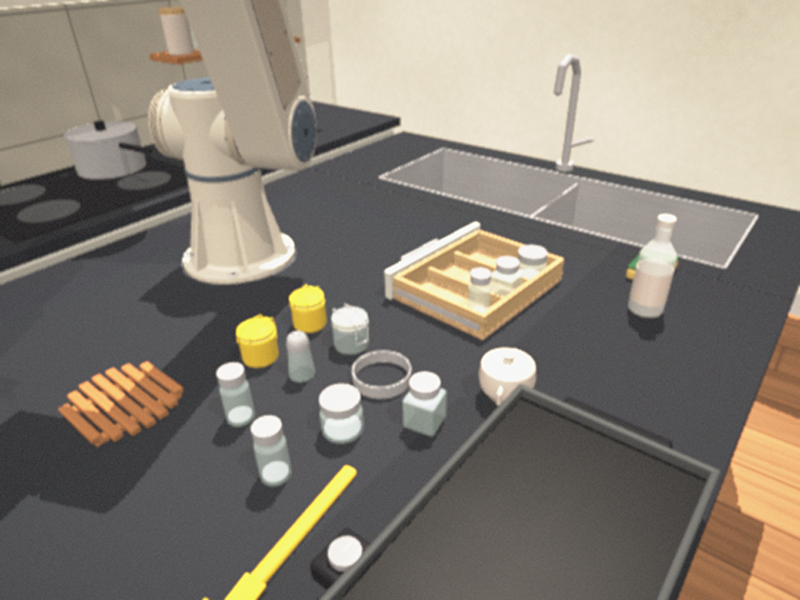

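View pics/side0.png

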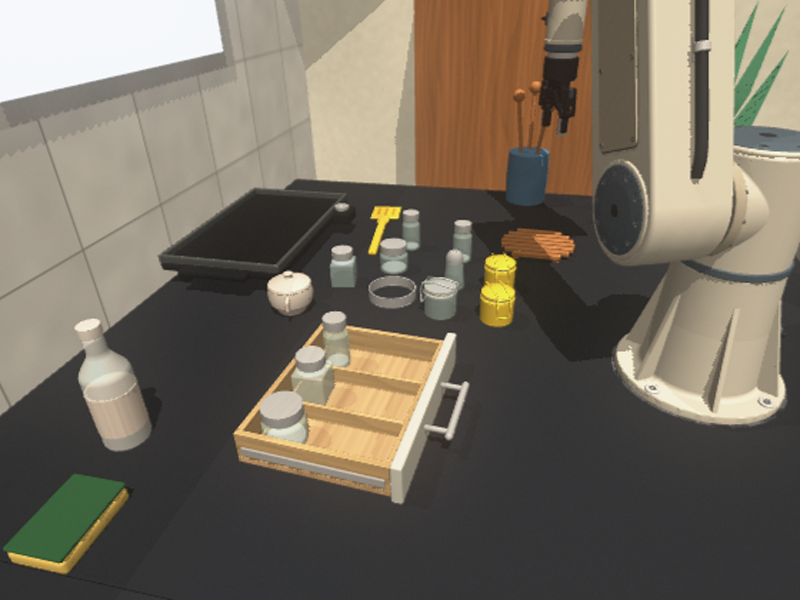

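View pics/wrist0.png

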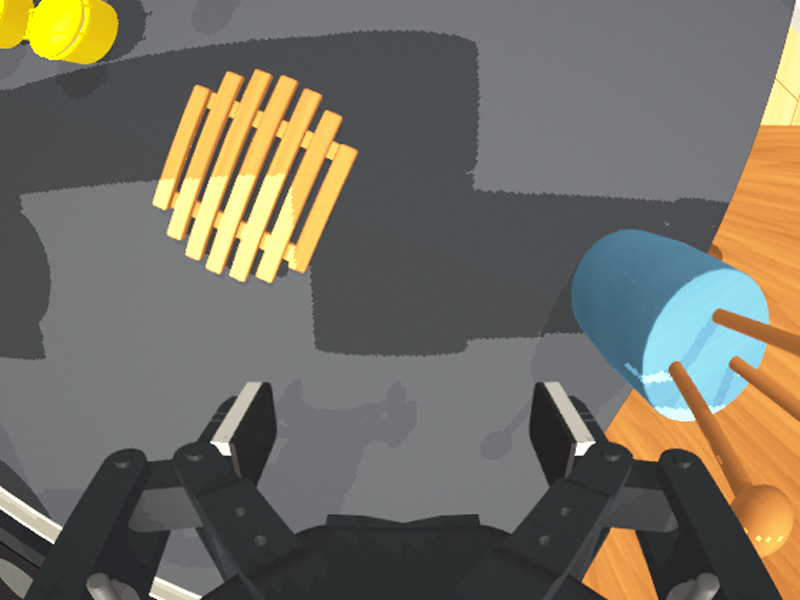

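Seen so far (800 px frames). Scene view: slim jars at (232,371) and (268,426), squat (341,394), square (424,382), salt (296,336), clip (350,316). Drawer lids: slim (481,275), square (507,263), squat (533,252). The side view shows the same order. The wrist view shows only the trivet and the utensil pot.

```bash
cat > h.py <<'E'
import numpy as np
from rig import r
K=1/1.42857
def bp(n,u,v,z):
    c=r.calibration(n);d=np.array([(u*K-c['cx'])/c['fx'],(v*K-c['cy'])/c['fy'],1]);R=c['R'];o=-R.T@c['t'];d=R.T@d
    return (o+d*(z-o[2])/d[2])[:2]
E
python3 - <<'E'
from h import *
P={'slimA':(90,232,369,462,224),'slimB':(90,268,425,411,213),'squat':(62,341,393,394,244),'square':(78,424,381,343,250),'salt':(83,296,334,454,252),'clip':(70,350,315,440,286),
'dslim':(98,481,274,334,318),'dsquare':(86,507,263,311,353),'dsquat':(70,533,252,282,402),'sugar':(84,507,354,290,276),'ring':(22,381,365,392,287)}
for n,(z,a,b,c,d) in P.items(): print(n,bp('scene',a,b,z).round(),bp('side',c,d,z).round())
for n,u,v,z in[('front top L',478,227,62),('front top R',388,270,62)]:print(n,bp('scene',u,v,z).round())
for n,u,v,z in[('front top R',452,336,62),('front top L',398,463,62),('back R',326,326,50),('back L',238,434,50)]:print(n,bp('side',u,v,z).round())
E
```

```text
slimA [ 427. -336.] [ 426. -330.]
slimB [ 557. -382.] [ 550. -374.]
squat [ 566. -259.] [ 564. -259.]
square [ 658. -183.] [ 651. -177.]
salt [ 430. -214.] [ 424. -199.]
clip [ 448. -109.] [432. -78.]
dslim [579.  99.] [571. 107.]
dsquare [586. 183.] [579. 188.]
dsquat [592. 281.] [587. 281.]
sugar [725. -65.] [708. -38.]
ring [ 538. -138.] [ 540. -141.]
front top L [430. 334.]
front top R [392.  63.]
front top R [388.  69.]
front top L [411. 347.]
back R [605.  62.]
back L [629. 330.]
```

>>> servo_tool(
  motion=[
    [1, -0.156, -0.099, 0.353, 0, 2.86, 0],
    [1, -0.156, -0.099, 0.353, 0, 2.86, 0],
    [1, -0.156, -0.099, 0.353, 0, 2.86, 0],
    [1, -0.156, -0.099, 0.353, 0, 2.86, 0],
    [1, -0.156, -0.099, 0.353, 0, 2.86, 0],
    [1, -0.156, -0.099, 0.353, 0, 2.86, 0],
    [1, -0.156, -0.099, 0.353, 0, 2.86, 0],
    [1, -0.156, -0.099, 0.353, 0, 2.86, 0],
    [1, -0.156, -0.099, 0.353, 0, 2.86, 0],
    [1, -0.156, -0.099, 0.353, 0, 2.86, 0],
  ],
  grip_force=30,
)

```text
clock: 1.4
eef_pos: [509.4, -290.8, 329.8]
tcp_rot: [-1.572, 0.0, -1.662]
contact_force: [-0.2, -0.8, -0.3]
opening: 1.001
```

```bash
cat >> h.py <<'E'
from scipy.spatial.transform import Rotation as Ro
import cv2,json
def shot(f):
    s=r.sense();im=r.grab_frame('wrist');cv2.imwrite(f'pics/{f}.png',cv2.resize(im[...,::-1],(800,600),interpolation=cv2.INTER_CUBIC))
    json.dump([list(s['eef_pos']),list(s['tcp_rot'])],open(f'pics/{f}.json','w'))
def wbp(f,u,v,z):
    p,a=json.load(open(f'pics/{f}.json'));c=r.calibration('wrist');M=c['mount'];R=Ro.from_euler('xyz',a).as_matrix()
    x,y=(u*K-c['cx']),(v*K-c['cy']);q=np.hypot(x,y);t=q/c['fx'];d=np.array([x/q*np.sin(t),y/q*np.sin(t),np.cos(t)])
    o=np.array(p)+R@M[:3,3];d=R@M[:3,:3]@d
    return (o+d*(z-o[2])/d[2])[:2]
def go(x,y,z,yaw=None):
    s=r.sense();R=Ro.from_euler('xyz',s['tcp_rot']);T=R if yaw is None else Ro.from_euler('xyz',[-np.pi/2,0,yaw])
    m=R.inv().apply(np.array([x,y,z])-s['eef_pos'])/1000;w=(R.inv()*T).as_rotvec()*18/np.pi
    print('at',s['eef_pos'].round(1),s['tcp_rot'].round(3),'shift',m.round(4),'turn',w.round(2),'open',round(s['opening'],2),'t',s['clock'])
E
python3 -c "
from h import *
shot('w1');print(r.sense()['eef_pos'],r.sense()['tcp_rot'],r.sense()['qpos'])"
```

```text
[ 509.51872126 -290.85606395  329.89453956] [-1.57150382e+00  1.32579061e-04 -1.66264260e+00] [-5.21160966e-01  2.15486363e-01  1.59970447e+00 -1.79241756e-04
  1.32710030e+00  1.14152490e+00]
```

View pics/w1.png

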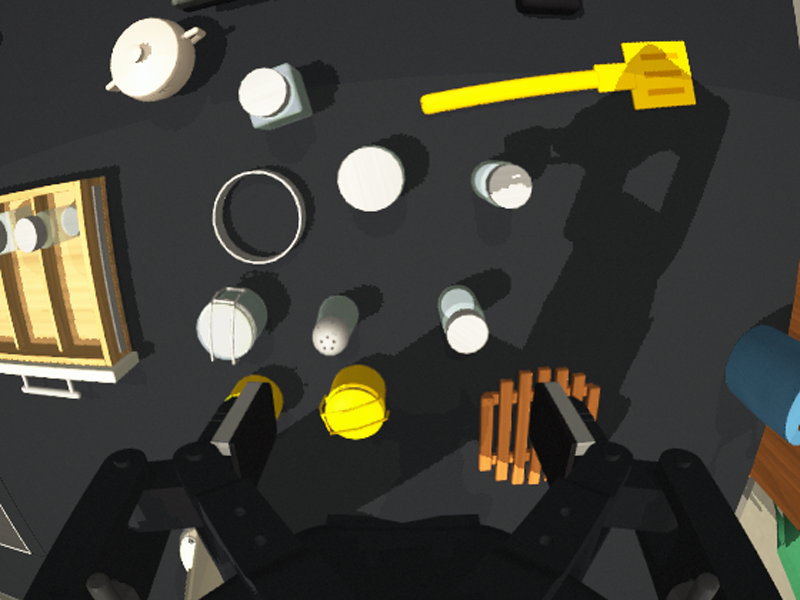

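The wrist view shows the lids: slim A (466,334), slim B (510,187), squat (371,178), square (264,92), salt (330,338), clip (225,328). The drawer is at the left edge.

```bash
python3 - <<'E'
from h import *
for n,u,v,z in[('slimA',466,334,90),('slimB',510,187,90),('squat',371,178,62),('square',264,92,78),('salt',330,342,78),('clip',227,328,70)]: print(n,wbp('w1',u,v,z).round(1))
go(427,-333,140,-1.66)
E
```

```text
slimA [ 428. -340.]
slimB [ 555.1 -384.3]
squat [ 570.1 -268.4]
square [ 657.2 -185.6]
salt [ 426.3 -215.3]
clip [ 445.3 -112.4]
at [ 509.5 -290.9  329.9] [-1.572  0.    -1.663] shift [ 0.0496  0.1899 -0.0782] turn [ 0.   -0.02 -0.  ] open 1.0 t 1.45
```

>>> servo_tool(
  motion=[
    [1, 0.054, 0.19, -0.0775, 0, 0, 0],
    [1, 0.054, 0.19, -0.0775, 0, 0, 0],
    [1, 0.054, 0.19, -0.0775, 0, 0, 0],
    [1, 0.054, 0.19, -0.0775, 0, 0, 0],
    [1, 0.054, 0.19, -0.0775, 0, 0, 0],
    [1, 0.054, 0.22, -0.0775, 0, 0, 0],
    [1, 0.054, 0.24, -0.0775, 0, 0, 0],
    [1, 0.054, 0.259, -0.0775, 0, 0, 0],
    [1, 0.054, 0.259, -0.0775, 0, 0, 0],
    [-1, 0.054, 0.259, -0.0775, 0, 0, 0],
    [-1, 0.054, 0.259, -0.0775, 0, 0, 0],
    [-1, 0.054, 0.259, -0.0775, 0, 0, 0],
  ],
)

```text
clock: 2.95
eef_pos: [428.9, -337.5, 72.3]
tcp_rot: [-1.569, -0.001, -1.661]
contact_force: [0.0, -0.1, 6.4]
opening: 0.436
```

>>> servo_tool(
  motion=[
    [-1, 0, 0, 0, 0, 0, 0],
    [-1, 0, 0, 0, 0, 0, 0],
    [-1, 0, 0, 0, 0, 0, 0],
    [-1, 0, 0, 0, 0, 0, 0],
  ],
)

```text
clock: 3.45
eef_pos: [429.1, -337.5, 72.3]
tcp_rot: [-1.569, -0.001, -1.661]
contact_force: [0.7, -1.1, 5.9]
opening: 0.433
```

```bash
python3 - <<'E'
from h import *
go(427,-333,220)
shot('w2')
E
```

```text
at [ 429.1 -337.5   72.3] [-1.569e+00 -1.000e-03 -1.661e+00] shift [-0.0041 -0.1477 -0.0022] turn [0. 0. 0.] open 0.43 t 3.45
```

View pics/w2.png

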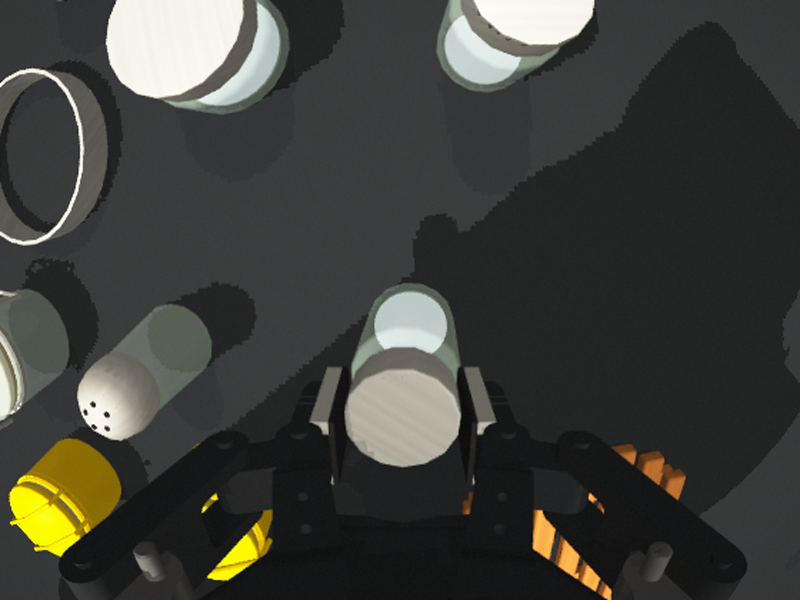

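Slim A is between the pads, with its lid at (403,408) and the opening matching 38 mm. Next I lift it and carry it to the drawer.

>>> servo_tool(
  motion=[
    [-1, 0, -0.03, 0, 0, 0, 0],
    [-1, 0, -0.08, 0, 0, 0, 0],
    [-1, 0, -0.13, 0, 0, 0, 0],
    [-1, 0, -0.17, 0, 0, 0, 0],
    [-1, -0.05, -0.17, 0.004, 0, 0, 0],
    [-1, -0.1, -0.17, 0.008, 0, 0, 0],
    [-1, -0.15, -0.17, 0.012, 0, 0, 0],
    [-1, -0.205, -0.17, 0.016, 0, 0, 0],
    [-1, -0.26, -0.17, 0.02, 0, 0, 0],
    [-1, -0.315, -0.17, 0.025, 0, 0, 0],
    [-1, -0.37, -0.17, 0.03, 0, 0, 0],
    [-1, -0.41, -0.17, 0.035, 0, 0, 0],
  ],
)

```text
clock: 5.0
eef_pos: [500.0, 70.6, 241.4]
tcp_rot: [-1.571, 0.0, -1.66]
contact_force: [0.3, 0.2, -1.1]
opening: 0.434
```

>>> servo_tool(
  motion=[
    [-1, -0.02, 0, 0, 0, 0, 0],
    [-1, -0.03, 0, 0, 0, 0, 0],
    [-1, -0.03, 0, 0, 0, 0, 0],
  ],
)

```text
clock: 5.38
eef_pos: [502.7, 98.3, 241.2]
tcp_rot: [-1.571, -0.0, -1.661]
contact_force: [-0.1, 0.4, -1.0]
opening: 0.432
```

```bash
python3 - <<'E'
from h import *
go(500,100,240)
shot('w3')
E
```

```text
at [502.7  98.3 241.2] [-1.571 -0.    -1.661] shift [-0.0015  0.0012 -0.0028] turn [0. 0. 0.] open 0.43 t 5.375
```

View pics/w3.png

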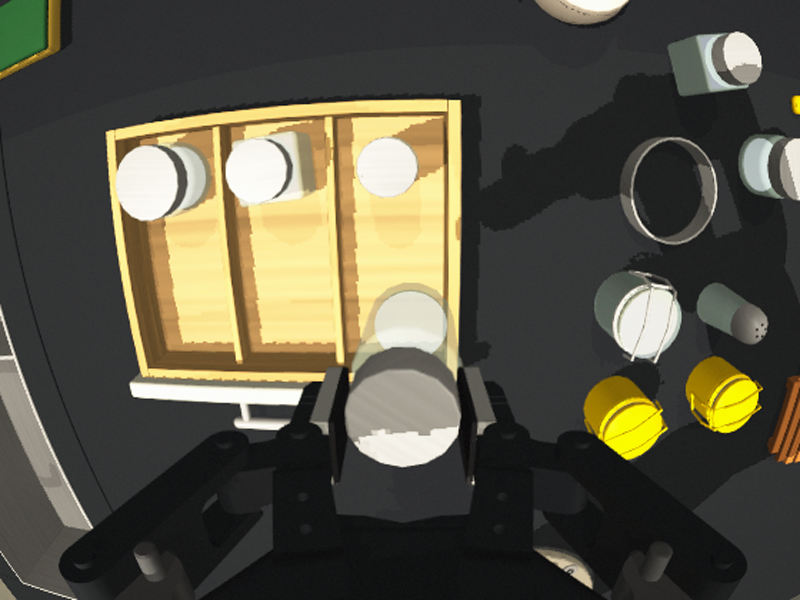

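The wrist view shows the whole drawer. Lids: slim (387,167), square (259,170), squat (151,182). Dividers run (330,118)–(340,362) and (219,127)–(239,362).

```bash
python3 - <<'E'
from h import *
for n,u,v,z in[('dslim',387,167,98),('dsquare',259,170,86),('dsquat',151,182,70),('divR b',330,118,39),('divR f',340,362,39),('divL b',219,127,39),('divL f',239,362,39),('BR',461,101,50),('BL',108,133,50)]: print(n,wbp('w3',u,v,z).round(1))
E
```

```text
dslim [574.9 101.4]
dsquare [582.8 185.3]
dsquat [588.3 277.4]
divR b [614.4 141.7]
divR f [421.5 157.5]
divL b [621.3 228.6]
divL f [427.2 246. ]
BR [617.1  46.9]
BL [636.7 325.7]
```

>>> servo_tool(
  motion=[
    [-1, -0.007, 0.04, 0.002, 0, 0, 0],
    [-1, -0.007, 0.08, 0.002, 0, 0, 0],
    [-1, -0.007, 0.115, 0.002, 0, 0, 0],
    [-1, -0.007, 0.14, 0.002, 0, 0, 0],
    [-1, -0.007, 0.15, 0.002, 0, 0, 0],
    [-1, -0.007, 0.156, 0.002, 0, 0, 0],
    [-1, -0.007, 0.159, 0.002, 0, 0, 0],
    [-1, -0.007, 0.16, 0.002, 0, 0, 0],
    [-1, -0.007, 0.16, 0.002, 0, 0, 0],
    [-1, -0.007, 0.16, 0.002, 0, 0, 0],
  ],
)

```text
clock: 6.68
eef_pos: [505.7, 105.1, 81.6]
tcp_rot: [-1.57, 0.0, -1.661]
contact_force: [0.0, 0.1, -0.2]
opening: 0.431
```

>>> servo_tool(
  motion=[
    [-1, 0, 0.001, 0, 0, 0, 0],
    [-1, 0, 0.0015, 0, 0, 0, 0],
    [-1, 0, 0.0015, 0, 0, 0, 0],
  ],
)

```text
clock: 7.05
eef_pos: [506.0, 105.1, 80.3]
tcp_rot: [-1.57, 0.0, -1.661]
contact_force: [-0.5, -1.5, 5.6]
opening: 0.43
```

>>> servo_tool(
  motion=[
    [0.3, 0, 0, 0, 0, 0, 0],
    [0.6, 0, 0, 0, 0, 0, 0],
    [0.6, 0, 0, 0, 0, 0, 0],
    [0.6, 0, -0.02, 0, 0, 0, 0],
    [0.6, 0, -0.06, 0, 0, 0, 0],
    [0.6, 0, -0.12, 0, 0, 0, 0],
    [0.6, 0.05, -0.14, 0.01, 0, 0, 0],
    [1, 0.11, -0.14, 0.02, 0, 0, 0],
    [1, 0.17, -0.14, 0.035, 0, 0, 0],
    [1, 0.23, -0.14, 0.05, 0, 0, 0],
    [1, 0.29, -0.14, 0.06, 0, 0, 0],
    [1, 0.35, -0.14, 0.075, 0, 0, 0],
  ],
)

```text
clock: 8.55
eef_pos: [548.3, -252.3, 219.8]
tcp_rot: [-1.571, 0.0, -1.661]
contact_force: [0.7, -0.3, 0.1]
opening: 1.002
```

>>> servo_tool(
  motion=[
    [1, 0.06, 0, 0.008, 0, 0, 0],
    [1, 0.12, 0, 0.018, 0, 0, 0],
    [1, 0.131, 0, 0.0185, 0, 0, 0],
    [1, 0.131, 0, 0.0185, 0, 0, 0],
    [1, 0.131, 0, 0.0185, 0, 0, 0],
  ],
)

```text
clock: 9.18
eef_pos: [555.2, -380.9, 219.7]
tcp_rot: [-1.571, 0.001, -1.66]
contact_force: [-0.4, 0.9, 0.7]
opening: 0.998
```

```bash
python3 - <<'E'
from h import *
go(556,-383,73)
shot('w4')
E
```

```text
at [ 555.2 -380.9  219.7] [-1.571e+00  1.000e-03 -1.660e+00] shift [0.0022 0.1467 0.0011] turn [0. 0. 0.] open 1.0 t 9.175
```

View pics/w4.png

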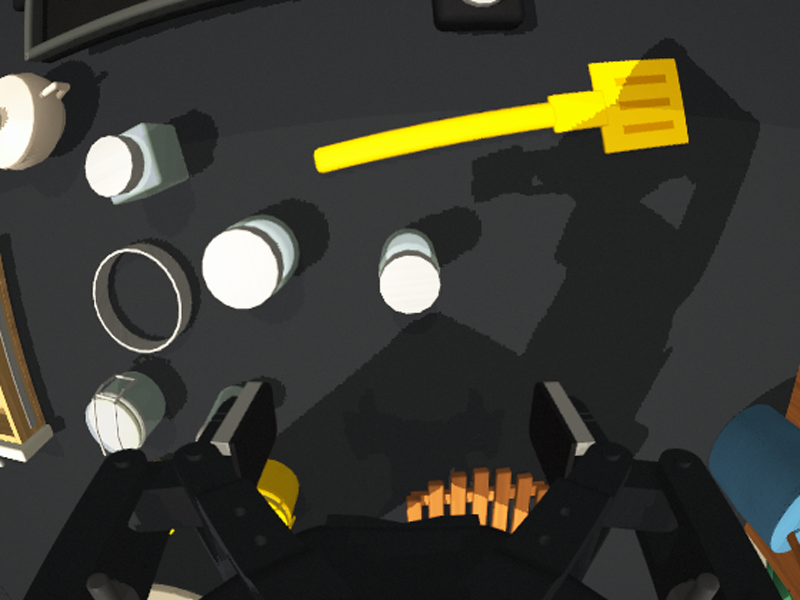

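Slim B's lid is at (410,283), just right of the finger centre line. Squat is at (243,267) and square at (114,167).

>>> servo_tool(
  motion=[
    [1, 0.004, 0.05, 0.001, 0, 0, 0],
    [1, 0.004, 0.09, 0.001, 0, 0, 0],
    [1, 0.004, 0.12, 0.001, 0, 0, 0],
    [1, 0.004, 0.14, 0.001, 0, 0, 0],
    [1, 0.004, 0.146, 0.001, 0, 0, 0],
    [1, 0.004, 0.146, 0.001, 0, 0, 0],
    [-1, 0.004, 0.146, 0.001, 0, 0, 0],
    [-1, 0.004, 0.146, 0.001, 0, 0, 0],
    [-1, 0.004, 0.146, 0.001, 0, 0, 0],
    [-1, 0.004, 0.146, 0.001, 0, 0, 0],
    [-1, 0.004, 0.146, 0.001, 0, 0, 0],
    [-1, 0.004, 0.146, 0.001, 0, 0, 0],
  ],
)

```text
clock: 10.72
eef_pos: [556.3, -386.8, 74.6]
tcp_rot: [-1.57, -0.0, -1.661]
contact_force: [0.3, 0.8, 6.2]
opening: 0.427
```

```bash
python3 - <<'E'
from h import *
for n,u,v,z in[('slimB',410,283,90),('squat',243,267,62),('square',114,167,78)]: print(n,wbp('w4',u,v,z).round(1))
go(451,109,81)
E
```

```text
slimB [ 556.9 -385.3]
squat [ 571.  -271.2]
square [ 656.2 -189.7]
at [ 556.3 -386.8   74.6] [-1.57  -0.    -1.661] shift [-0.4843 -0.0068 -0.1496] turn [0. 0. 0.] open 0.43 t 10.725
```

>>> servo_tool(
  motion=[
    [-1, 0, -0.03, 0, 0, 0, 0],
    [-1, 0, -0.08, 0, 0, 0, 0],
    [-1, 0, -0.13, 0, 0, 0, 0],
    [-1, 0, -0.15, 0, 0, 0, 0],
    [-1, -0.04, -0.15, -0.014, 0, 0, 0],
    [-1, -0.09, -0.15, -0.03, 0, 0, 0],
    [-1, -0.145, -0.15, -0.047, 0, 0, 0],
    [-1, -0.2, -0.15, -0.064, 0, 0, 0],
    [-1, -0.255, -0.15, -0.081, 0, 0, 0],
    [-1, -0.31, -0.15, -0.098, 0, 0, 0],
    [-1, -0.365, -0.15, -0.115, 0, 0, 0],
    [-1, -0.42, -0.15, -0.132, 0, 0, 0],
  ],
)

```text
clock: 12.22
eef_pos: [461.0, 45.2, 223.0]
tcp_rot: [-1.572, -0.0, -1.661]
contact_force: [1.1, 0.4, -1.5]
opening: 0.431
```

>>> servo_tool(
  motion=[
    [-1, -0.045, 0, -0.013, 0, 0, 0],
    [-1, -0.064, 0, -0.0175, 0, 0, 0],
    [-1, -0.064, 0, -0.0175, 0, 0, 0],
    [-1, -0.064, 0, -0.0175, 0, 0, 0],
  ],
)

```text
clock: 12.72
eef_pos: [450.3, 108.4, 223.2]
tcp_rot: [-1.572, -0.001, -1.661]
contact_force: [0.4, 0.2, 0.0]
opening: 0.428
```

```bash
python3 - <<'E'
from h import *
go(451,109,83)
shot('w5')
E
```

```text
at [450.3 108.4 223.2] [-1.572e+00 -1.000e-03 -1.661e+00] shift [-0.0008  0.1402  0.0008] turn [0. 0. 0.] open 0.43 t 12.725
```

View pics/w5.png

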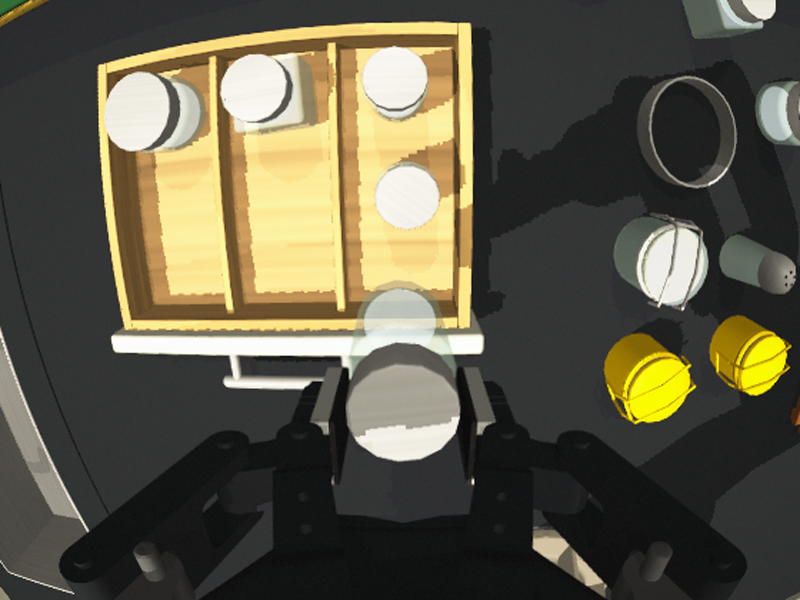

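Slim A stands upright in the right lane at (407,196), and the three original jars have not moved. I now lower slim B in front of it.

>>> servo_tool(
  motion=[
    [-1, -0.001, 0.04, 0.001, 0, 0, 0],
    [-1, -0.001, 0.08, 0.001, 0, 0, 0],
    [-1, -0.001, 0.11, 0.001, 0, 0, 0],
    [-1, -0.001, 0.128, 0.001, 0, 0, 0],
    [-1, -0.001, 0.135, 0.001, 0, 0, 0],
    [-1, -0.001, 0.138, 0.001, 0, 0, 0],
    [-1, -0.001, 0.14, 0.001, 0, 0, 0],
    [-1, -0.001, 0.1408, 0.001, 0, 0, 0],
    [-1, -0.001, 0.1415, 0.001, 0, 0, 0],
    [-1, -0.001, 0.1415, 0.001, 0, 0, 0],
  ],
)

```text
clock: 14.02
eef_pos: [452.0, 110.0, 82.6]
tcp_rot: [-1.57, 0.0, -1.661]
contact_force: [-0.2, 0.1, 2.4]
opening: 0.432
```

>>> servo_tool(
  motion=[
    [0.3, 0, 0, 0, 0, 0, 0],
    [0.6, 0, 0, 0, 0, 0, 0],
    [0.6, 0, 0, 0, 0, 0, 0],
    [0.6, 0, -0.02, 0, 0, 0, 0],
    [0.6, 0, -0.06, 0, 0, 0, 0],
    [0.6, 0, -0.12, 0, 0, 0, 0],
    [0.6, 0.04, -0.12, 0.033, 0, 0, 0],
    [1, 0.08, -0.12, 0.066, 0, 0, 0],
    [1, 0.12, -0.12, 0.1, 0, 0, 0],
    [1, 0.16, -0.12, 0.133, 0, 0, 0],
    [1, 0.2, -0.12, 0.166, 0, 0, 0],
    [1, 0.24, -0.12, 0.2, 0, 0, 0],
  ],
)

```text
clock: 15.52
eef_pos: [629.9, -148.7, 202.1]
tcp_rot: [-1.571, 0.0, -1.661]
contact_force: [0.8, 0.4, -0.2]
opening: 0.998
```

>>> servo_tool(
  motion=[
    [1, 0.0375, 0, 0.03, 0, 0, 0],
    [1, 0.0375, 0, 0.03, 0, 0, 0],
    [1, 0.0375, 0, 0.03, 0, 0, 0],
    [1, 0.0375, 0, 0.03, 0, 0, 0],
  ],
)

```text
clock: 16.02
eef_pos: [655.1, -186.1, 202.2]
tcp_rot: [-1.572, 0.0, -1.66]
contact_force: [-0.4, -0.2, 1.1]
opening: 0.997
```

```bash
python3 - <<'E'
from h import *
go(657,-187,61)
shot('w6')
E
```

```text
at [ 655.1 -186.1  202.2] [-1.572  0.    -1.66 ] shift [0.0007 0.1412 0.0021] turn [0. 0. 0.] open 1.0 t 16.025
```

View pics/w6.png

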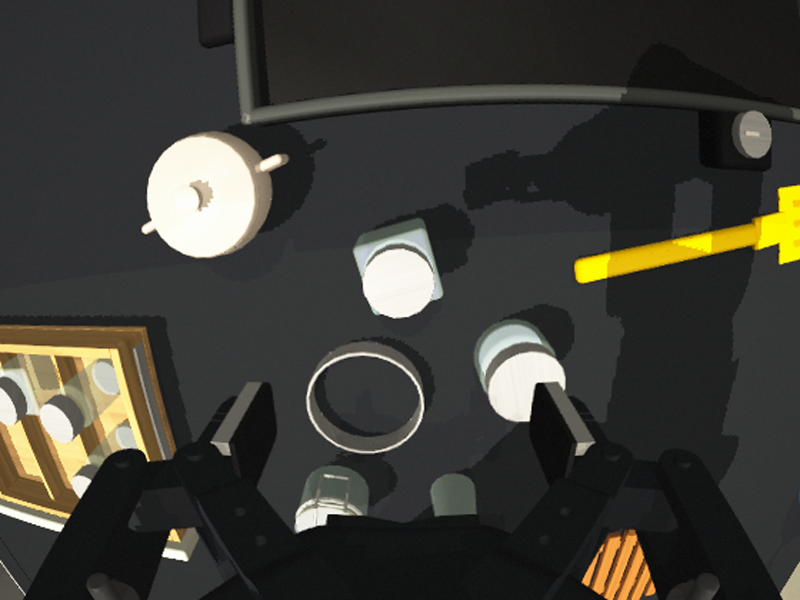

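The square jar's lid is at (398,283), in line with the fingers, and nothing is in the way. Grasping.

>>> servo_tool(
  motion=[
    [1, 0, 0.05, 0.002, 0, 0, 0],
    [1, 0, 0.09, 0.002, 0, 0, 0],
    [1, 0, 0.12, 0.002, 0, 0, 0],
    [1, 0, 0.135, 0.002, 0, 0, 0],
    [1, 0, 0.142, 0.002, 0, 0, 0],
    [1, 0, 0.142, 0.002, 0, 0, 0],
    [-1, 0, 0.142, 0.002, 0, 0, 0],
    [-1, 0, 0.142, 0.002, 0, 0, 0],
    [-1, 0, 0.142, 0.002, 0, 0, 0],
    [-1, 0, 0.142, 0.002, 0, 0, 0],
    [-1, 0, 0.142, 0.002, 0, 0, 0],
    [-1, 0, 0.142, 0.002, 0, 0, 0],
  ],
)

```text
clock: 17.58
eef_pos: [658.3, -187.5, 61.3]
tcp_rot: [-1.569, -0.0, -1.661]
contact_force: [-0.6, 1.3, 6.2]
opening: 0.505
```

```bash
python3 - <<'E'
from h import *
print(wbp('w6',398,283,78).round(1))
go(490,196,70)
E
```

```text
[ 659.  -183.5]
at [ 658.3 -187.5   61.3] [-1.569 -0.    -1.661] shift [-0.3667 -0.009  -0.2022] turn [0. 0. 0.] open 0.5 t 17.575
```

>>> servo_tool(
  motion=[
    [-1, 0, -0.03, 0, 0, 0, 0],
    [-1, 0, -0.08, 0, 0, 0, 0],
    [-1, 0, -0.13, 0, 0, 0, 0],
    [-1, 0, -0.16, 0, 0, 0, 0],
    [-1, -0.03, -0.16, -0.0165, 0, 0, 0],
    [-1, -0.075, -0.16, -0.041, 0, 0, 0],
    [-1, -0.12, -0.16, -0.066, 0, 0, 0],
    [-1, -0.165, -0.16, -0.091, 0, 0, 0],
    [-1, -0.21, -0.16, -0.116, 0, 0, 0],
    [-1, -0.255, -0.16, -0.141, 0, 0, 0],
    [-1, -0.3, -0.16, -0.165, 0, 0, 0],
    [-1, -0.34, -0.16, -0.187, 0, 0, 0],
  ],
)

```text
clock: 19.08
eef_pos: [501.2, 169.5, 220.4]
tcp_rot: [-1.571, 0.0, -1.661]
contact_force: [1.1, 0.7, -1.0]
opening: 0.499
```

>>> servo_tool(
  motion=[
    [-1, -0.02, 0, -0.011, 0, 0, 0],
    [-1, -0.027, 0, -0.015, 0, 0, 0],
    [-1, -0.027, 0, -0.015, 0, 0, 0],
    [-1, -0.027, 0, -0.015, 0, 0, 0],
  ],
)

```text
clock: 19.58
eef_pos: [490.0, 195.5, 220.2]
tcp_rot: [-1.571, -0.0, -1.662]
contact_force: [-0.8, -0.6, -1.5]
opening: 0.501
```

```bash
python3 - <<'E'
from h import *
go(490,196,70)
shot('w7')
E
```

```text
at [490.  195.5 220.2] [-1.571 -0.    -1.662] shift [-6.000e-04  1.502e-01 -1.000e-04] turn [0. 0. 0.] open 0.5 t 19.575
```

View pics/w7.png

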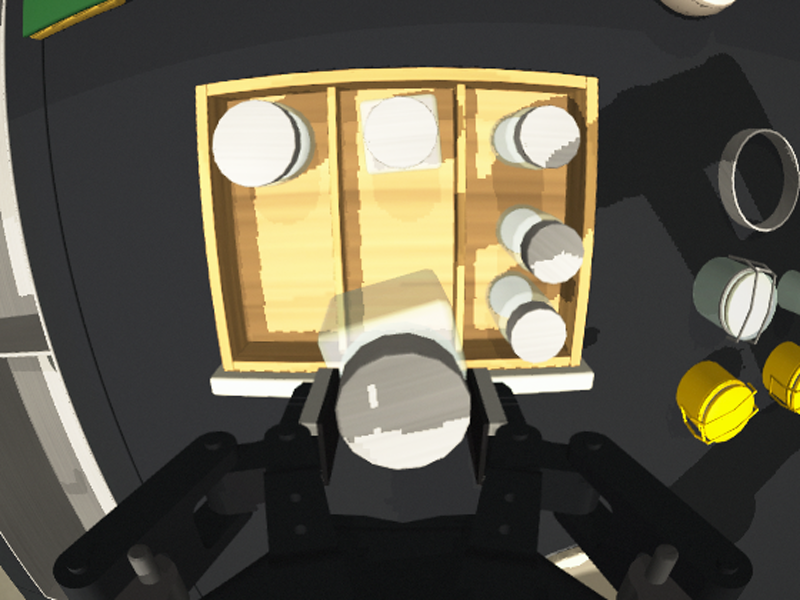

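Both slim jars stand upright in the right lane, and the square jar hangs centred over the middle lane. Lowering it.

>>> servo_tool(
  motion=[
    [-1, -0.001, 0.04, 0, 0, 0, 0],
    [-1, -0.001, 0.08, 0, 0, 0, 0],
    [-1, -0.001, 0.115, 0, 0, 0, 0],
    [-1, -0.001, 0.135, 0, 0, 0, 0],
    [-1, -0.001, 0.144, 0, 0, 0, 0],
    [-1, -0.001, 0.148, 0, 0, 0, 0],
    [-1, -0.001, 0.15, 0, 0, 0, 0],
    [-1, -0.001, 0.1508, 0, 0, 0, 0],
    [-1, -0.001, 0.1514, 0, 0, 0, 0],
    [-1, -0.001, 0.1514, 0, 0, 0, 0],
  ],
)

```text
clock: 20.88
eef_pos: [490.1, 197.5, 69.4]
tcp_rot: [-1.57, 0.0, -1.661]
contact_force: [-0.6, 0.0, 1.7]
opening: 0.501
```

>>> servo_tool(
  motion=[
    [0.3, 0, 0, 0, 0, 0, 0],
    [0.5, 0, 0, 0, 0, 0, 0],
    [0.5, 0, 0, 0, 0, 0, 0],
    [0.5, 0, -0.02, 0, 0, 0, 0],
    [0.5, 0, -0.06, 0, 0, 0, 0],
    [0.5, 0, -0.12, 0, 0, 0, 0],
    [0.6, 0.05, -0.13, 0.013, 0, -1, 0],
    [1, 0.1, -0.13, 0.026, 0, -2, 0],
    [1, 0.15, -0.13, 0.04, 0, -3, 0],
    [1, 0.2, -0.13, 0.053, 0, -4, 0],
    [1, 0.25, -0.13, 0.066, 0, -5, 0],
    [1, 0.3, -0.13, 0.08, 0, -6, 0],
  ],
)

```text
clock: 22.38
eef_pos: [542.4, -110.4, 199.0]
tcp_rot: [-1.571, -0.0, -0.608]
contact_force: [1.1, 0.1, 0.9]
opening: 1.005
```

```bash
python3 - <<'E'
from h import *
go(569,-269,190,-.08)
E
```

```text
at [ 542.4 -110.4  199. ] [-1.571 -0.    -0.608] shift [ 0.1125  0.009  -0.1149] turn [-0.   -3.03  0.  ] open 1.01 t 22.375
```

>>> servo_tool(
  motion=[
    [1, 0.035, 0.009, -0.036, 0, -1, 0],
    [1, 0.07, 0.009, -0.072, 0, -2, 0],
    [1, 0.1125, 0.009, -0.115, 0, -3.03, 0],
    [1, 0.1125, 0.009, -0.115, 0, -3.03, 0],
    [1, 0.1125, 0.009, -0.115, 0, -3.03, 0],
    [1, 0.1125, 0.009, -0.115, 0, -3.03, 0],
  ],
)

```text
clock: 23.12
eef_pos: [567.8, -266.3, 189.8]
tcp_rot: [-1.57, 0.001, -0.085]
contact_force: [0.5, 0.1, 0.6]
opening: 1.0
```

```bash
python3 - <<'E'
from h import *
go(569,-269,46)
shot('w8')
E
```

```text
at [ 567.8 -266.3  189.8] [-1.57e+00  1.00e-03 -8.50e-02] shift [ 0.0015  0.1438 -0.0027] turn [0. 0. 0.] open 1.0 t 23.125
```

View pics/w8.png

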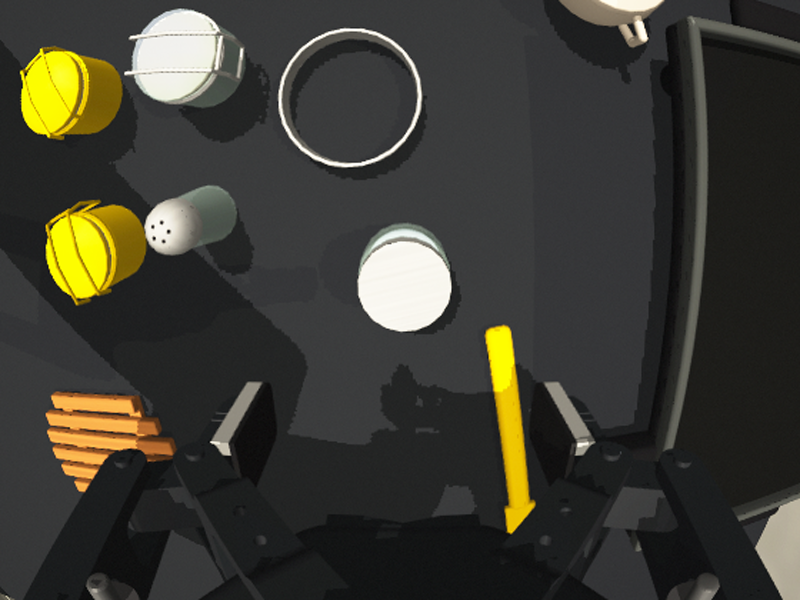

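The squat lid is at (404,284), centred between the fingers, and the spatula lies flat below them.

```bash
python3 - <<'E'
from h import *
p=wbp('w8',404,284,62);print(p);go(*p,43)
E
```

```text
[ 569.79702311 -264.72515432]
at [ 568.  -266.3  189.9] [-1.571  0.    -0.085] shift [0.0017 0.1469 0.0016] turn [0. 0. 0.] open 1.0 t 23.175
```

>>> servo_tool(
  motion=[
    [1, 0.001, 0.05, 0.001, 0, 0, 0],
    [1, 0.001, 0.09, 0.001, 0, 0, 0],
    [1, 0.001, 0.12, 0.001, 0, 0, 0],
    [1, 0.001, 0.138, 0.001, 0, 0, 0],
    [1, 0.001, 0.147, 0.001, 0, 0, 0],
    [1, 0.001, 0.147, 0.001, 0, 0, 0],
    [-1, 0.001, 0.147, 0.001, 0, 0, 0],
    [-1, 0.001, 0.147, 0.001, 0, 0, 0],
    [-1, 0.001, 0.147, 0.001, 0, 0, 0],
    [-1, 0.001, 0.147, 0.001, 0, 0, 0],
    [-1, 0.001, 0.147, 0.001, 0, 0, 0],
  ],
)

```text
clock: 24.55
eef_pos: [569.6, -266.9, 44.1]
tcp_rot: [-1.571, -0.001, -0.085]
contact_force: [-1.5, 0.8, 5.5]
opening: 0.663
```

```bash
python3 - <<'E'
from h import *
go(493,286,52)
E
```

```text
at [ 569.6 -266.9   44.1] [-1.571e+00 -1.000e-03 -8.500e-02] shift [-0.1234 -0.0083  0.5444] turn [0. 0. 0.] open 0.66 t 24.55
```

>>> servo_tool(
  motion=[
    [-1, 0, -0.03, 0, 0, 0, 0],
    [-1, 0, -0.08, 0, 0, 0, 0],
    [-1, 0, -0.13, 0, 0, 0, 0],
    [-1, 0, -0.16, 0, 0, 0, 0],
    [-1, -0.01, -0.16, 0.04, 0, 0, 0],
    [-1, -0.02, -0.16, 0.09, 0, 0, 0],
    [-1, -0.032, -0.16, 0.145, 0, 0, 0],
    [-1, -0.045, -0.16, 0.2, 0, 0, 0],
    [-1, -0.058, -0.16, 0.255, 0, 0, 0],
    [-1, -0.07, -0.16, 0.31, 0, 0, 0],
    [-1, -0.083, -0.16, 0.365, 0, 0, 0],
    [-1, -0.095, -0.16, 0.42, 0, 0, 0],
  ],
)

```text
clock: 26.05
eef_pos: [509.8, 161.7, 203.5]
tcp_rot: [-1.57, -0.001, -0.085]
contact_force: [0.3, 0.4, -1.9]
opening: 0.66
```

>>> servo_tool(
  motion=[
    [-1, -0.01, 0, 0.05, 0, 0, 0],
    [-1, -0.02, 0, 0.09, 0, 0, 0],
    [-1, -0.028, 0, 0.1245, 0, 0, 0],
    [-1, -0.028, 0, 0.1245, 0, 0, 0],
    [-1, -0.028, 0, 0.1245, 0, 0, 0],
  ],
)

```text
clock: 26.68
eef_pos: [492.8, 285.9, 203.0]
tcp_rot: [-1.571, -0.0, -0.085]
contact_force: [-0.5, 0.6, -2.0]
opening: 0.665
```

```bash
python3 - <<'E'
from h import *
go(492.3,286.5,52)
shot('w9')
E
```

```text
at [492.8 285.9 203. ] [-1.571 -0.    -0.085] shift [-0.0005  0.151   0.0006] turn [0. 0. 0.] open 0.66 t 26.675
```

View pics/w9.png

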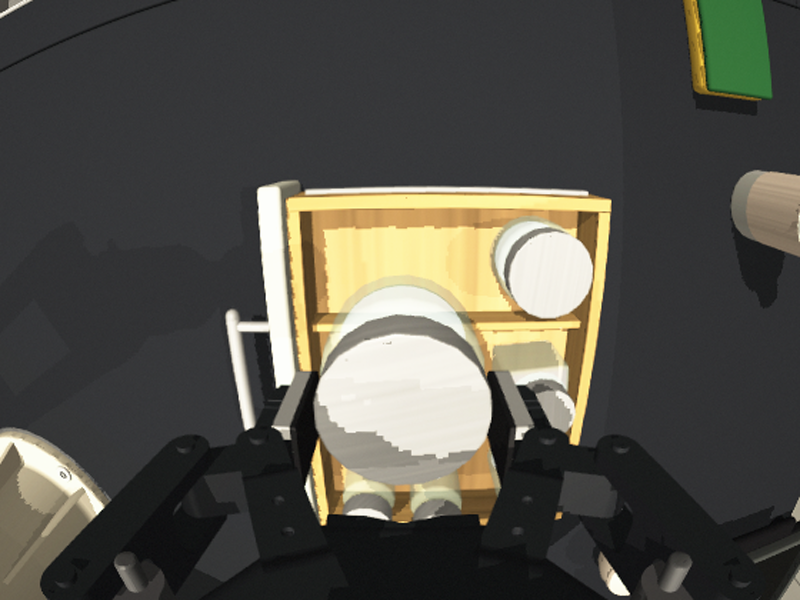

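The squat jar is over the left lane and lined up with the drawer's squat jar at (550,273). Lowering it.

>>> servo_tool(
  motion=[
    [-1, 0, 0.04, 0, 0, 0, 0],
    [-1, 0, 0.08, 0, 0, 0, 0],
    [-1, 0, 0.11, 0, 0, 0, 0],
    [-1, 0, 0.13, 0, 0, 0, 0],
    [-1, 0, 0.142, 0, 0, 0, 0],
    [-1, 0, 0.147, 0, 0, 0, 0],
    [-1, 0, 0.15, 0, 0, 0, 0],
    [-1, 0, 0.151, 0, 0, 0, 0],
    [-1, 0, 0.1515, 0, 0, 0, 0],
    [-1, 0, 0.1515, 0, 0, 0, 0],
  ],
)

```text
clock: 27.98
eef_pos: [493.2, 286.6, 52.2]
tcp_rot: [-1.57, -0.001, -0.085]
contact_force: [-1.0, -0.8, 5.7]
opening: 0.668
```

>>> servo_tool(
  motion=[
    [0.45, 0, 0, 0, 0, 0, 0],
    [0.65, 0, 0, 0, 0, 0, 0],
    [0.65, 0, 0, 0, 0, 0, 0],
    [0.65, 0, -0.02, 0, 0, 0, 0],
    [0.65, 0, -0.06, 0, 0, 0, 0],
    [0.65, 0, -0.12, 0, 0, 0, 0],
    [0.65, 0, -0.18, -0.02, 0, 0, 0],
    [0.65, 0, -0.24, -0.06, 0, 0, 0],
    [0.65, 0, -0.28, -0.12, 0, 0, 0],
    [0.65, 0, -0.28, -0.16, 0, 0, 0],
    [0.65, 0, -0.28, -0.16, 0, 0, 0],
    [0.65, 0, -0.28, -0.16, 0, 0, 0],
  ],
)

```text
clock: 29.48
eef_pos: [479.2, 127.1, 331.3]
tcp_rot: [-1.57, -0.0, -0.086]
contact_force: [0.1, 0.0, -0.2]
opening: 0.83
```

```bash
python3 - <<'E'
from h import *
s=r.sense();print(s['clock'],s['eef_pos'])
a=r.grab_frame('side')[160:370,120:400,::-1];b=r.grab_frame('wrist')[...,::-1]
R=lambda i:cv2.resize(i,(400,300),interpolation=cv2.INTER_AREA)
c=r.grab_frame('scene')[...,::-1]
cv2.imwrite('pics/end.png',np.vstack([np.hstack([R(a),R(b)]),np.hstack([R(c[140:290,240:440]),R(c[180:350,120:340])])]))
E
```

```text
29.475 [479.23646207 127.05315216 331.2915844 ]
```

View pics/end.png

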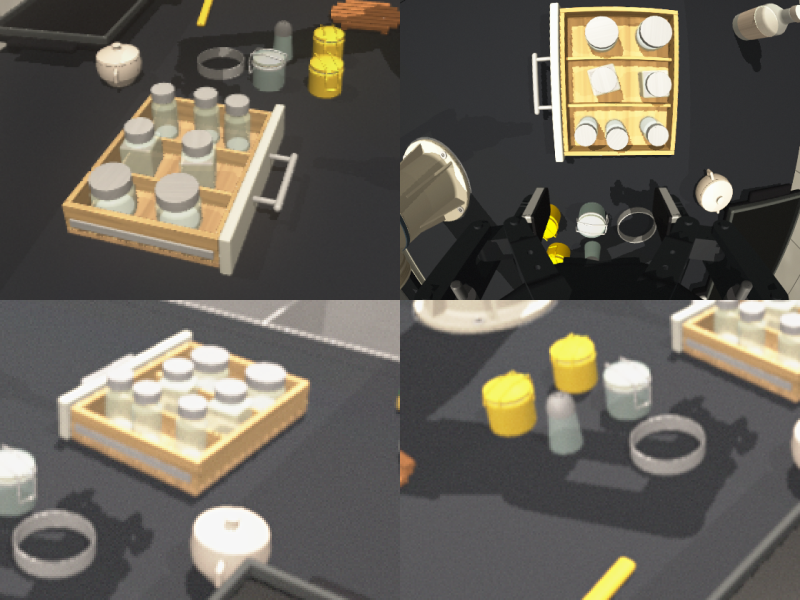

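All seven jars stand upright in the correct lanes, the salt shaker and clip jar are where they were, and the gripper is clear.

```bash
python3 -c "
from rig import r
print(r.sign_off())"
```

```text
the job is handed in; nothing more can be done
None
```

All four spice jars are back in the drawer, and I handed the job in at about 29.5 s on the robot's clock. Both slim jars are in the right lane, the square jar is in the middle and the squat jar is on the left, each in the lane that held a jar of its own kind. I lowered each jar until the wrist force showed it touching the floor, then let go.

- **Final pictures:** the side, scene and wrist views show all seven drawer jars upright in their lanes. By eye, the drawer's own jars, the salt shaker and the clip-top jar have not moved. The gripper is clear of everything.
- **Disagreements:** at the start, the cameras disagreed on most positions by a few mm, and on the clip jar and sugar bowl by up to about 35 mm. I relied mainly on the wrist camera, and no check failed.
- **Not measured:** I judged the final positions from the pictures and did not compute them again. The sign-off gives no verdict.

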